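Snap the returns box lid shut all round

ROBOT

A 6-joint arm with a two-finger parallel gripper is mounted at the origin on the work surface. World frame = base frame: x ahead of the robot, y to its left, z up, the work surface at z = 0. Lengths are in m, angles in rad, forces in N, time in s.
With the tool pointing down it reaches from about 0.275 to 0.85 m from the base axis. Payload 19 kg.
Tool frame: the origin (TCP) lies at the very end of the fingers, on their centre line; the grasp point (between the pads) lies behind it (grip_point_offset is the z of the grasp point in the tool frame, in m); z points along the fingers, y is the line along which they close (so a half turn about z gives the same grasp; the last joint's range is limited). The gripper opens to 85 mm and grips with 20 to 120 N. Pads are 22 mm wide; open, the fingers measure 114 mm over their backs; the gripper's body (76 mm by 85 mm) begins 54 mm behind the grasp point. The pads swing forward as they close: fully open they stand 13 mm farther back than shut.
Start: joints at [1.139, 0.15, 1.437, -0, 1.554, -0.134], TCP at [0.169, 0.55, 0.231] pointing down, gripper open.
Joint ranges: [-2.8, 2.8], [-0.68, 2.1], [0.12, 2.68], [-1.39, 4.53], [0.16, 2.79], [-2.81, 2.81]. Speed limits (rad/s): [1.89, 1.89, 2.22, 3.01, 3.01, 3.01].

INTERFACE

Orientations are given as a unit quaternion [x, y, z, w].
In Python, from cell import * gives the robot as it stands. The module is installed in compiled form; this text tells all that it offers.
- The arm moves only by the shell command python3 -m inch 'ROWS' [FORCE]. ROWS is JSON, a list of rows, each an object of numbers: "grip": the finger opening in mm, from 0 to 85.4; "x", "y", "z": the shift along the tool's x, y, z in mm; "rx", "ry", "rz": the turn, a rotation vector about the tool's x, y, z in rad. A call has 1 to 12 rows; each row shifts and turns the commanded pose from where the row before left it, along the tool's axes as they then stand; what a row does not reach is not made up. A row lasts 1/8 s, in which the tool goes at most 62.5 mm and 10.7 degrees, less where a joint would pass 70% of its speed; a pose out of reach is approached as far as the arm can. A call is refused whole if a number of a shift passes 62.5 or a number of a turn 0.188, either way. A call with a gripper value outside its range is refused whole. The fingers move at their own pace and stop on an object; FORCE is the grip in N (left out, the last holds). Time passes only in rows, so rows that do not move let the fingers close. It gives the time, the measured TCP pose, the force, the opening and the grip force at its end, in the units of the state.
- state(): the state, without advancing time (a new reading comes with each control period).
- camera(name): name is "side" or "top"; returns a dict with "img" (400x640x3 uint8, red, green, blue), "intrinsics" (3x3 intrinsics, pixels), "k1" (the pictures are not rectified: a ray, as slopes to the right and down, at radius r is drawn at 1 + k1 r^2 times it, then the intrinsics apply), "cam_to_world" (4x4, takes a point from camera to world coordinates). Camera axes: x right, y down, z forward; pixel columns grow to the right and rows downward; lengths in m; the calibration is good to about 2 mm. A picture is of the moment at which its call begins. There is no depth.
- hand_in(): hands the job in; it is judged then, once.
Trained networks look in the newest picture that a camera, given by its name, has taken for a name from the list of things; names that differ only in an ending like _2 or _b are one class to them, and where a whole thing is asked for, a point or a joint stands for the part that bears it (a point fixed in the world has none). Each returns a list of dicts, best first, with "p" (0 to 1); they miss things now and then, are a little off and sometimes report something else, mostly with a low value. They report only what shows in the picture. A call takes as long as a camera call.
- cut_out(camera, name): "mask" (400x640 bool, what is visible of it) and "rect" ([left, top, right, bottom] in pixels, round what is visible of it).
The state is a dict: "t": time; "joint_positions": joint angles; "dq": joint speeds; "effort": joint torques, N m; "tool_pos": TCP position; "tcp_rot": TCP orientation; "wrist_force": force on the tool from outside, world axes, zero at the start; "ft_torque": the same for the moment, N m; "opening": opening from 0.0 (shut) to 1.0 (fully open); "grip_force": force on a finger pad.
Only numpy, scipy, OpenCV 4.12 (cv2) and the standard library are available. Lean on these libraries where they do the work, as an engineer would, in place of code of your own. Each camera call takes 0.05 s, during which the arm holds its last target. There are 200 camera calls.

TASK

The lid of the grey returns box is on but its blue rim is still sprung up: press the rim down with the fingertips on each of its four sides until every side has clicked shut. Press only on the rim, not on the clear window in the middle. Do not lift or shove the box, and leave the tape, parcel and stamp standing around it where they are.

Things in the scene. Friction and masses are not known exactly. Their poses are not given: they have to be found in the camera images.
- box: Loose grey plastic returns box with a click-shut lid, 160 mm (its x) by 200 mm (its y), about 1.2 kg. Origin at the centre of its underside, z up; yaw up to about 40 degrees either way. The lid has a 28 mm wide blue rim in four sections, one a side, around a clear window. Shut, the rim's top is 84 mm above the counter; sprung up it is 93 mm. Orange shows on the box's outside under a section that is up.
- window: Thin clear window in the middle of the lid, 102 mm (x) by 142 mm (y), 3 mm thick, recessed: its top is 74 mm above the counter, 10 mm below the shut rim. Origin at its centre. Not to be pressed.
- rim_near_top (a point): Middle of the top face of one blue rim section, the 198 mm long side at the box's -x edge (nearest the robot at yaw 0); 28 mm wide; a thin white line marks its middle. At (-66, 0) mm in the box's x, y. The point moves down with the section; its z is up.
- rim_near (a joint): Travel of that section straight down, in m: 0 = sprung up, 0.009 = clicked shut. It resists with about 5 N (a few N more if pressed fast), easing off towards half-way (4.5 mm); it springs back up if let go before that, and past it snaps down by itself and stays. Can be pressed anywhere along its length.
- rim_far_top (a point): Middle of the top face of one blue rim section, the 198 mm long side at the box's +x edge; 28 mm wide; a thin white line marks its middle. At (66, 0) mm in the box's x, y. The point moves down with the section; its z is up.
- rim_far (a joint): Travel of that section straight down, in m: 0 = sprung up, 0.009 = clicked shut. It resists with about 5 N (a few N more if pressed fast), easing off towards half-way (4.5 mm); it springs back up if let go before that, and past it snaps down by itself and stays. Can be pressed anywhere along its length.
- rim_left_top (a point): Middle of the top face of one blue rim section, the 101 mm long side at the box's +y edge; 28 mm wide; a thin white line marks its middle. At (0, 86) mm in the box's x, y. The point moves down with the section; its z is up.
- rim_left (a joint): Travel of that section straight down, in m: 0 = sprung up, 0.009 = clicked shut. It resists with about 5 N (a few N more if pressed fast), easing off towards half-way (4.5 mm); it springs back up if let go before that, and past it snaps down by itself and stays. Can be pressed anywhere along its length.
- rim_right_top (a point): Middle of the top face of one blue rim section, the 101 mm long side at the box's -y edge; 28 mm wide; a thin white line marks its middle. At (0, -86) mm in the box's x, y. The point moves down with the section; its z is up.
- rim_right (a joint): Travel of that section straight down, in m: 0 = sprung up, 0.009 = clicked shut. It resists with about 5 N (a few N more if pressed fast), easing off towards half-way (4.5 mm); it springs back up if let go before that, and past it snaps down by itself and stays. Can be pressed anywhere along its length.
- tape: Loose yellow roll of tape lying flat, 96 mm across, 48 mm high; origin at the centre of its underside. Leave alone.
- carton: Loose small cardboard parcel 90 x 120 x 60 mm; origin at the centre of its underside. Leave alone.
- stamp: Loose hand stamp with a brown wooden knob standing upright, with a black 50 x 36 mm foot, 78 mm high; origin at the centre of its underside. Leave alone.

How it is judged:
At the end, for the whole second after the job is handed in: All four rim sections are clicked shut (travel over 7.5 of 9 mm), the box stands flat and at rest on the counter within 30 mm of where it started, and the tape, parcel and stamp are within 20 mm of where they were (value of joint each of rim_near, rim_far, rim_left, rim_right above 0.0075 m and distance of box from where it was at the start of the episode below 0.03 m and angle between box's own z axis and vertical below 0.05 rad and height (world z) of box below 0.008 m and linear speed of box below 0.02 m/s and distance of each of tape, carton, stamp from where it was at the start of the episode below 0.02 m); the robot touches nothing.
It fails at once if the box is lifted or tipped (height (world z) of box above 0.012 m or angle between box's own z axis and vertical above 0.2 rad).
It fails at once if the box is shoved more than 30 mm (distance of box from where it was at the start of the episode above 0.03 m).
It fails at once if the clear window is pressed (over 8 N) (contact force between window and anything else above 8 N).
It fails at once if the tape, parcel or stamp is moved more than 20 mm (distance of any of tape, carton, stamp from where it was at the start of the episode above 0.02 m).
It also fails if it takes over 48 s, if anything falls off the work surface, if the arm or the gripper's body presses on something with over 40 N, if the wrist force passes 120 N, or if a joint passes its speed limit or range.

## Working session

There is one attempt and no reset: what is moved stays moved. The work goes in short steps, Python scripts to look and compute and a shell command to move; the robot and the scene stay as the last step left them, time stands still between calls to the robot, and variables do not carry over. Pictures are saved under pics/ and viewed, at most 10 in all, crops included, and the job is handed in when it is done.

```bash
mkdir -p pics; cat > h.py <<'E'
from cell import *
import numpy as np, cv2
from scipy.spatial.transform import Rotation as R
def ray(c,px):
    K=np.array(c["intrinsics"]);k=c["k1"]
    d=np.array([(px[0]-K[0,2])/K[0,0],(px[1]-K[1,2])/K[1,1]]);u=d.copy()
    for _ in range(20): u=d/(1+k*(u@u))
    T=np.array(c["cam_to_world"]);return T[:3,3],T[:3,:3]@np.r_[u,1]
def at(c,px,z):
    o,d=ray(c,px);return o+d*(z-o[2])/d[2]
E
python3 - <<'E'
from h import *
s=state();print({k:np.round(v,3) for k,v in s.items()})
for n in("top","side"):
    c=camera(n);cv2.imwrite(f"pics/{n}0.png",c["img"][:,:,::-1])
    print(n,np.round(c["cam_to_world"],3).tolist())
    for o,z in(("box",.09),("window",.074),("rim_near",.093),("rim_far",.093),("rim_left",.093),("rim_right",.093),("tape",.048),("carton",.06),("stamp",.078)):
        for q in cut_out(n,o)[:2]:
            m=q["mask"];ys,xs=np.nonzero(m);
            if len(xs)<5: continue
            hull=cv2.minAreaRect(np.array([at(c,p,z)[:2]*1000 for p in np.c_[xs,ys][::3]],np.float32))
            print(o,round(q["p"],2),np.round(q["rect"]),[np.round(h,0) for h in hull])
E
```

```text
{'t': np.float64(0.0), 'joint_positions': array([ 1.139,  0.151,  1.438,  0.   ,  1.554, -0.134]), 'dq': array([ 0.001, -0.001,  0.   ,  0.001,  0.001,  0.   ]), 'effort': array([-3.0000e-03, -7.1307e+01, -5.7086e+01, -1.0000e-03,  9.0000e-03,
       -0.0000e+00]), 'tool_pos': array([0.169, 0.549, 0.231]), 'tcp_rot': array([ 0.148,  0.989, -0.001, -0.   ]), 'wrist_force': array([ 0.191, -0.414,  1.204]), 'ft_torque': array([-0.038,  0.017, -0.059]), 'grip_force': np.float64(0.0), 'opening': np.float64(0.996)}
top [[0.089, -0.974, 0.21, 0.382], [-0.996, -0.086, 0.023, 0.05], [-0.005, -0.211, -0.977, 1.047], [0.0, 0.0, 0.0, 1.0]]
box 0.97 [368. 178. 484. 286.] [array([ 522., -171.]), array([202., 174.]), np.float64(62.0)]
window 0.63 [388. 195. 464. 266.] [array([ 527., -174.]), array([141., 100.]), np.float64(62.0)]
window 0.26 [456. 254. 528. 313.] [array([ 421., -333.]), array([139., 100.]), np.float64(71.0)]
rim_near 0.79 [372. 224. 456. 289.] [array([ 466., -142.]), array([196.,  30.]), np.float64(62.0)]
rim_far 0.85 [400. 175. 484. 236.] [array([ 583., -203.]), array([199.,  33.]
[... 1575 characters left out ...]
), np.float64(62.0)]
rim_far 0.91 [380. 242. 422. 347.] [array([ 583., -205.]), array([200.,  33.]), np.float64(63.0)]
rim_left 0.83 [325. 244. 382. 261.] [array([ 563., -103.]), array([ 40., 101.]), np.float64(63.0)]
rim_left 0.39 [315. 246. 335. 350.] [array([ 468., -144.]), array([199.,  28.]), np.float64(63.0)]
rim_right 0.86 [332. 331. 406. 350.] [array([ 485., -252.]), array([ 35., 102.]), np.float64(60.0)]
tape 0.64 [431. 285. 496. 348.] [array([ 677., -281.]), array([126.,  94.]), np.float64(25.0)]
carton 0.71 [329. 381. 394. 400.] [array([ 441., -297.]), array([23., 91.]), np.float64(60.0)]
stamp 0.93 [336. 210. 354. 244.] [array([596., -18.]), array([102.,  36.]), np.float64(59.0)]
```

View pics/top0.png

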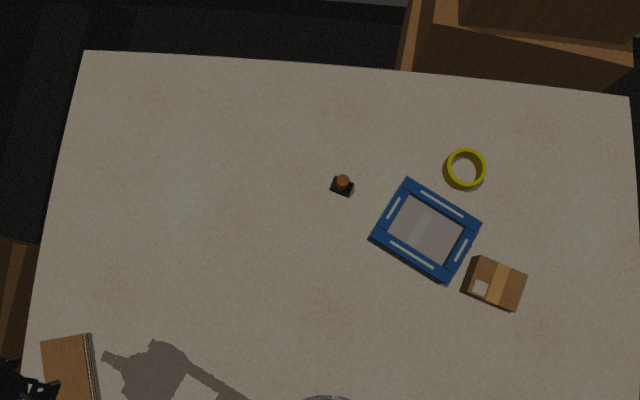

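View pics/side0.png

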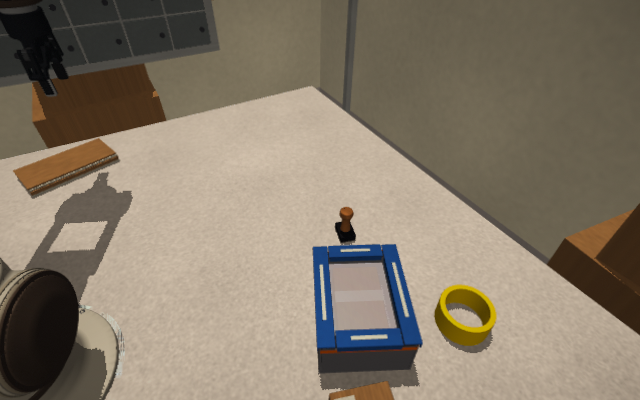

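The top view shows the box at about px (425,231), with its long side at 62° in the world frame (yaw about -28°). The stamp is at (343,185), the tape at (466,168) and the parcel at (495,283), all clear of the rim. I'll close the fingers, line up and go above rim_near.

```bash
python3 -m inch '[{"grip":0,"rz":0.1},{"rz":0.09},{"x":-42,"y":-33.5},{"x":-42,"y":-33.5},{"x":-42,"y":-33.5},{"x":-42,"y":-33.5},{"x":-42,"y":-33.5},{"x":-42,"y":-33.5},{"x":-42,"y":-33.5},{"x":-42,"y":-33.5},{"x":-42,"y":-33.5},{"x":-42,"y":-33.5}]' 60
python3 -m inch '[{"x":-42,"y":-33.5},{"x":-42,"y":-33.5},{"x":-42,"y":-33.5},{"x":-42,"y":-33.5},{"z":30},{"z":30},{"z":30},{}]'
cat > d.py <<'E'
from h import *
s=state();Q=R.from_quat(s["tcp_rot"]);p=np.array(s["tool_pos"])*1000
print(np.round(p,1),np.round(s["wrist_force"],1),s["opening"],s["t"],"rot",np.round(Q.as_matrix()[:2,1],3))
c=np.array([525,-173]);a=np.radians(-28);X=np.array([np.cos(a),np.sin(a)]);Y=np.array([-X[1],X[0]])
for n,l in dict(near=(-66,0),far=(66,0),left=(0,86),right=(0,-86)).items():
    w=c+l[0]*X+l[1]*Y;print(n,np.round(Q.inv().apply(np.r_[w,93]-p),1))
E
python3 d.py; python3 - <<'E'
from h import *
for n in("side","top"):
    c=camera(n);i=c["img"][180:400,260:540] if n=="side" else c["img"][130:330,310:550];cv2.imwrite(f"pics/{n}1.png",cv2.resize(i[:,:,::-1],None,fx=2.7,fy=2.7))
E
```

```text
[168.7 549.7 231.3] [-0.4 -0.  -0. ] 1.0013824297362404 1.0 rot [0.293 0.956]
near [-487.8 -573.8  138.3]
far [-617.4 -598.8  138.3]
left [-569.  -501.9  138.3]
right [-536.3 -670.7  138.3]$[0]: bad value
$[0]: bad value
```

View pics/side1.png

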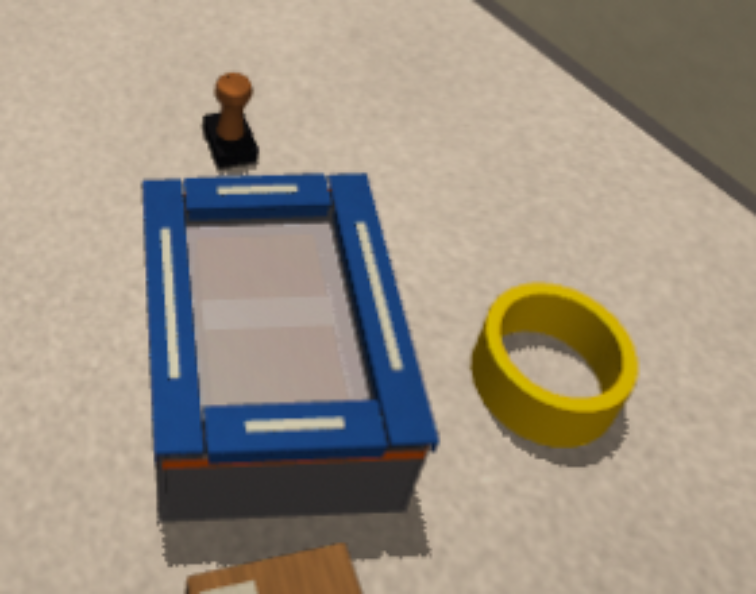

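The picture shows the rim up all round, with orange under it at (290,457), and no arm in view. Both calls were refused, so perhaps every row needs all its keys.

```bash
python3 -m inch '[{"grip":0,"x":0,"y":0,"z":0,"rx":0,"ry":0,"rz":0.1},{"grip":0,"x":0,"y":0,"z":0,"rx":0,"ry":0,"rz":0.09}]' 60
```

```text
t: 1.35
tool_pos: [0.1687, 0.5497, 0.2313]
tcp_rot: [0.243, 0.97, -0.0, -0.0]
wrist_force: [-0.7, 0.4, 0.3]
opening: 0.605
grip_force: 0.0
```

```bash
python3 -m inch '[{"grip":0,"x":-42,"y":-33.5,"z":0,"rx":0,"ry":0,"rz":0},{"grip":0,"x":-42,"y":-33.5,"z":0,"rx":0,"ry":0,"rz":0},{"grip":0,"x":-42,"y":-33.5,"z":0,"rx":0,"ry":0,"rz":0},{"grip":0,"x":-42,"y":-33.5,"z":0,"rx":0,"ry":0,"rz":0},{"grip":0,"x":-42,"y":-33.5,"z":0,"rx":0,"ry":0,"rz":0},{"grip":0,"x":-42,"y":-33.5,"z":0,"rx":0,"ry":0,"rz":0},{"grip":0,"x":-42,"y":-33.5,"z":0,"rx":0,"ry":0,"rz":0},{"grip":0,"x":-42,"y":-33.5,"z":0,"rx":0,"ry":0,"rz":0},{"grip":0,"x":-42,"y":-33.5,"z":0,"rx":0,"ry":0,"rz":0},{"grip":0,"x":-42,"y":-33.5,"z":0,"rx":0,"ry":0,"rz":0},{"grip":0,"x":-42,"y":-33.5,"z":0,"rx":0,"ry":0,"rz":0},{"grip":0,"x":-42,"y":-33.5,"z":0,"rx":0,"ry":0,"rz":0}]'
python3 d.py
```

```text
t: 2.85
tool_pos: [0.4259, -0.0436, 0.2316]
tcp_rot: [0.242, 0.97, -0.0, 0.0]
wrist_force: [0.7, -0.1, 0.1]
opening: 0.003
grip_force: 0.0
[425.9 -43.6 231.6] [ 0.7 -0.1  0.1] 0.002821318541122305 2.85 rot [0.469 0.883]
near [-82.1 -67.8 138.6]
far [-214.1  -67.9  138.7]
left [-148.1   18.1  138.7]
right [-148.  -153.9  138.7]
```

Go above rim_near, about 20 mm up, and look.

```bash
python3 -m inch '[{"grip":0,"x":-41,"y":-34,"z":0,"rx":0,"ry":0,"rz":0},{"grip":0,"x":-41,"y":-34,"z":0,"rx":0,"ry":0,"rz":0},{"grip":0,"x":0,"y":0,"z":40,"rx":0,"ry":0,"rz":0},{"grip":0,"x":0,"y":0,"z":40,"rx":0,"ry":0,"rz":0},{"grip":0,"x":0,"y":0,"z":38,"rx":0,"ry":0,"rz":0},{"grip":0,"x":0,"y":0,"z":0,"rx":0,"ry":0,"rz":0}]'
python3 d.py;python3 - <<'E'
from h import *
L=[]
for n,x,y in(("side",270,180),("top",340,140)):
    c=camera(n);L.append(cv2.resize(c["img"][y:y+200,x:x+170,::-1],None,fx=2.3,fy=2.3))
cv2.imwrite("pics/c2.png",np.hstack(L))
E
```

```text
t: 3.6
tool_pos: [0.4649, -0.1396, 0.1114]
tcp_rot: [0.242, 0.97, 0.0, -0.002]
wrist_force: [-0.8, -0.2, 1.1]
opening: 0.002
grip_force: 0.0
[ 464.9 -139.6  111.4] [-0.8 -0.2  1.1] 0.00236522102552563 3.6 rot [0.469 0.883]
near [-2.8 -1.2 18.4]
far [-134.8   -1.3   17.9]
left [-68.9  84.7  18.1]
right [-68.7 -87.3  18.2]
```

View pics/c2.png

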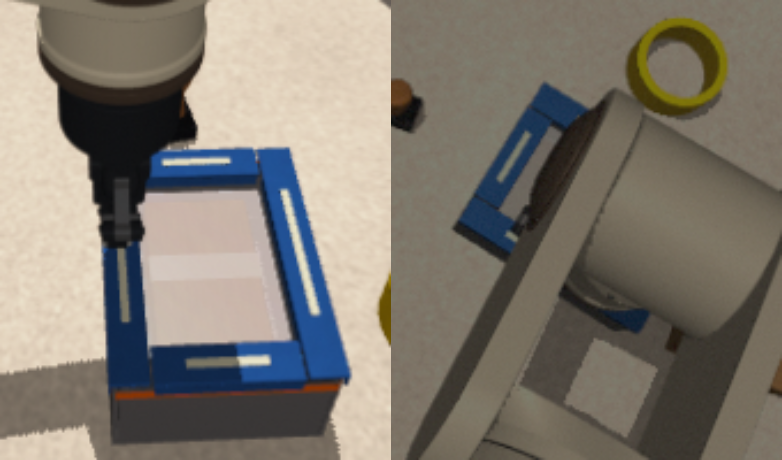

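In the side view (left half) the tips are over the near rim at (120,235). Orange still shows at (230,390). Press.

```bash
python3 -m inch '[{"grip":0,"x":-2,"y":0,"z":14,"rx":0,"ry":0,"rz":0},{"grip":0,"x":0,"y":0,"z":3,"rx":0,"ry":0,"rz":0},{"grip":0,"x":0,"y":0,"z":3,"rx":0,"ry":0,"rz":0},{"grip":0,"x":0,"y":0,"z":2,"rx":0,"ry":0,"rz":0},{"grip":0,"x":0,"y":0,"z":2,"rx":0,"ry":0,"rz":0},{"grip":0,"x":0,"y":0,"z":1,"rx":0,"ry":0,"rz":0},{"grip":0,"x":0,"y":0,"z":0,"rx":0,"ry":0,"rz":0}]'
python3 d.py
```

```text
t: 4.58
tool_pos: [0.4678, -0.1411, 0.0882]
tcp_rot: [0.241, 0.97, -0.0, -0.0]
wrist_force: [-0.0, 0.1, -0.3]
opening: 0.0
grip_force: 0.0
[ 467.8 -141.1   88.2] [-0.   0.1 -0.3] 0.00023564300128631015 4.575 rot [0.469 0.883]
near [ 0.5 -1.3 -4.8]
far [-131.5   -1.4   -4.8]
left [-65.6  84.6  -4.8]
right [-65.4 -87.4  -4.8]
```

```bash
python3 -m inch '[{"grip":0,"x":0,"y":0,"z":2,"rx":0,"ry":0,"rz":0},{"grip":0,"x":0,"y":0,"z":2,"rx":0,"ry":0,"rz":0},{"grip":0,"x":0,"y":0,"z":0,"rx":0,"ry":0,"rz":0}]'
python3 d.py|head -1
python3 -m inch '[{"grip":0,"x":0,"y":0,"z":1,"rx":0,"ry":0,"rz":0},{"grip":0,"x":0,"y":0,"z":0,"rx":0,"ry":0,"rz":0}]'
```

```text
t: 4.95
tool_pos: [0.4678, -0.1411, 0.0842]
tcp_rot: [0.241, 0.97, -0.0, -0.0]
wrist_force: [-0.2, -0.1, 0.4]
opening: -0.002
grip_force: 0.0
[ 467.8 -141.1   84.2] [-0.2 -0.1  0.4] -0.0021021677910483334 4.95 rot [0.469 0.883]
t: 5.2
tool_pos: [0.4679, -0.1411, 0.0839]
tcp_rot: [0.241, 0.97, -0.0, 0.0]
wrist_force: [-5.1, 1.8, 11.3]
opening: 0.0
grip_force: 5.4
```

Firm stop at 83.9 mm: near is shut. Next is left.

```bash
python3 -m inch '[{"grip":0,"x":0,"y":0,"z":-30,"rx":0,"ry":0,"rz":0},{"grip":0,"x":-33,"y":42.5,"z":0,"rx":0,"ry":0,"rz":0},{"grip":0,"x":-32.5,"y":42,"z":0,"rx":0,"ry":0,"rz":0},{"grip":0,"x":0,"y":0,"z":0,"rx":0,"ry":0,"rz":0},{"grip":0,"x":0,"y":0,"z":15,"rx":0,"ry":0,"rz":0},{"grip":0,"x":0,"y":0,"z":4,"rx":0,"ry":0,"rz":0},{"grip":0,"x":0,"y":0,"z":3,"rx":0,"ry":0,"rz":0},{"grip":0,"x":0,"y":0,"z":2,"rx":0,"ry":0,"rz":0},{"grip":0,"x":0,"y":0,"z":2,"rx":0,"ry":0,"rz":0},{"grip":0,"x":0,"y":0,"z":2,"rx":0,"ry":0,"rz":0},{"grip":0,"x":0,"y":0,"z":1,"rx":0,"ry":0,"rz":0},{"grip":0,"x":0,"y":0,"z":0,"rx":0,"ry":0,"rz":0}]'
python3 d.py
```

```text
t: 6.7
tool_pos: [0.5653, -0.0971, 0.0842]
tcp_rot: [0.241, 0.97, -0.0, -0.0]
wrist_force: [-0.2, 0.3, 0.1]
opening: 0.003
grip_force: 0.0
[565.3 -97.1  84.2] [-0.2  0.3  0.1] 0.002955753671459989 6.7 rot [0.469 0.883]
near [ 66.1 -85.8  -8.8]
far [-65.9 -86.   -8.8]
left [-0.   0.1 -8.8]
right [   0.2 -171.9   -8.8]
```

```bash
python3 -m inch '[{"grip":0,"x":0,"y":0,"z":1,"rx":0,"ry":0,"rz":0},{"grip":0,"x":0,"y":0,"z":0,"rx":0,"ry":0,"rz":0}]'
python3 -m inch '[{"grip":0,"x":0,"y":0,"z":-30,"rx":0,"ry":0,"rz":0},{"grip":0,"x":-33,"y":-43,"z":0,"rx":0,"ry":0,"rz":0},{"grip":0,"x":-33,"y":-43,"z":0,"rx":0,"ry":0,"rz":0},{"grip":0,"x":0,"y":0,"z":0,"rx":0,"ry":0,"rz":0},{"grip":0,"x":0,"y":0,"z":15,"rx":0,"ry":0,"rz":0},{"grip":0,"x":0,"y":0,"z":4,"rx":0,"ry":0,"rz":0},{"grip":0,"x":0,"y":0,"z":3,"rx":0,"ry":0,"rz":0},{"grip":0,"x":0,"y":0,"z":2,"rx":0,"ry":0,"rz":0},{"grip":0,"x":0,"y":0,"z":2,"rx":0,"ry":0,"rz":0},{"grip":0,"x":0,"y":0,"z":2,"rx":0,"ry":0,"rz":0},{"grip":0,"x":0,"y":0,"z":2,"rx":0,"ry":0,"rz":0},{"grip":0,"x":0,"y":0,"z":0,"rx":0,"ry":0,"rz":0}]'
python3 d.py
```

```text
t: 6.95
tool_pos: [0.5654, -0.0972, 0.084]
tcp_rot: [0.241, 0.97, -0.0, 0.0]
wrist_force: [-3.1, 1.5, 8.3]
opening: 0.001
grip_force: 4.2
t: 8.45
tool_pos: [0.5834, -0.2042, 0.084]
tcp_rot: [0.242, 0.97, -0.0, 0.0]
wrist_force: [-3.2, 1.4, 10.1]
opening: -0.005
grip_force: 4.6
[ 583.4 -204.2   84. ] [-3.2  1.4 10.1] -0.005115747418177943 8.45 rot [0.469 0.883]
near [132.2   0.2  -9.1]
far [ 0.2  0.1 -9. ]
left [66.1 86.2 -9.1]
right [ 66.3 -85.8  -9.1]
```

Left and far both stop at 84 mm. Now right, then lift away and look.

```bash
python3 -m inch '[{"grip":0,"x":0,"y":0,"z":-30,"rx":0,"ry":0,"rz":0},{"grip":0,"x":33,"y":-43,"z":0,"rx":0,"ry":0,"rz":0},{"grip":0,"x":33,"y":-43,"z":0,"rx":0,"ry":0,"rz":0},{"grip":0,"x":0,"y":0,"z":0,"rx":0,"ry":0,"rz":0},{"grip":0,"x":0,"y":0,"z":15,"rx":0,"ry":0,"rz":0},{"grip":0,"x":0,"y":0,"z":4,"rx":0,"ry":0,"rz":0},{"grip":0,"x":0,"y":0,"z":3,"rx":0,"ry":0,"rz":0},{"grip":0,"x":0,"y":0,"z":2,"rx":0,"ry":0,"rz":0},{"grip":0,"x":0,"y":0,"z":2,"rx":0,"ry":0,"rz":0},{"grip":0,"x":0,"y":0,"z":2,"rx":0,"ry":0,"rz":0},{"grip":0,"x":0,"y":0,"z":2,"rx":0,"ry":0,"rz":0},{"grip":0,"x":0,"y":0,"z":0,"rx":0,"ry":0,"rz":0}]'
python3 d.py
python3 -m inch '[{"grip":0,"x":0,"y":0,"z":-40,"rx":0,"ry":0,"rz":0},{"grip":0,"x":0,"y":0,"z":-50,"rx":0,"ry":0,"rz":0},{"grip":0,"x":0,"y":0,"z":-50,"rx":0,"ry":0,"rz":0},{"grip":0,"x":25,"y":50,"z":0,"rx":0,"ry":0,"rz":0},{"grip":0,"x":25,"y":50,"z":0,"rx":0,"ry":0,"rz":0},{"grip":0,"x":25,"y":50,"z":0,"rx":0,"ry":0,"rz":0},{"grip":0,"x":25,"y":50,"z":0,"rx":0,"ry":0,"rz":0},{"grip":0,"x":25,"y":50,"z":0,"rx":0,"ry":0,"rz":0},{"grip":0,"x":0,"y":50,"z":0,"rx":0,"ry":0,"rz":0},{"grip":0,"x":0,"y":50,"z":0,"rx":0,"ry":0,"rz":0},{"grip":0,"x":0,"y":50,"z":0,"rx":0,"ry":0,"rz":0},{"grip":0,"x":0,"y":0,"z":0,"rx":0,"ry":0,"rz":0}]'
python3 - <<'E'
from h import *
L=[]
for n,x,y in(("side",290,190),("top",330,140)):
    c=camera(n);L.append(cv2.resize(c["img"][y:y+190,x:x+170,::-1],None,fx=2.3,fy=2.3))
cv2.imwrite("pics/c3.png",np.hstack(L))
E
```

```text
t: 9.95
tool_pos: [0.4848, -0.2492, 0.0839]
tcp_rot: [0.241, 0.97, -0.0, 0.0]
wrist_force: [-3.1, 3.8, 10.2]
opening: 0.001
grip_force: 4.8
[ 484.8 -249.2   83.9] [-3.1  3.8 10.2] 0.0005756694436572157 9.95 rot [0.469 0.883]
near [66.2 86.2 -9.1]
far [-65.8  86.1  -9.1]
left [ 1.000e-01  1.722e+02 -9.100e+00]
right [ 0.2  0.2 -9.1]
t: 11.45
tool_pos: [0.5624, 0.1653, 0.2224]
tcp_rot: [0.24, 0.971, -0.0, -0.0]
wrist_force: [-0.7, -0.6, -0.7]
opening: 0.003
grip_force: 0.0
```

View pics/c3.png

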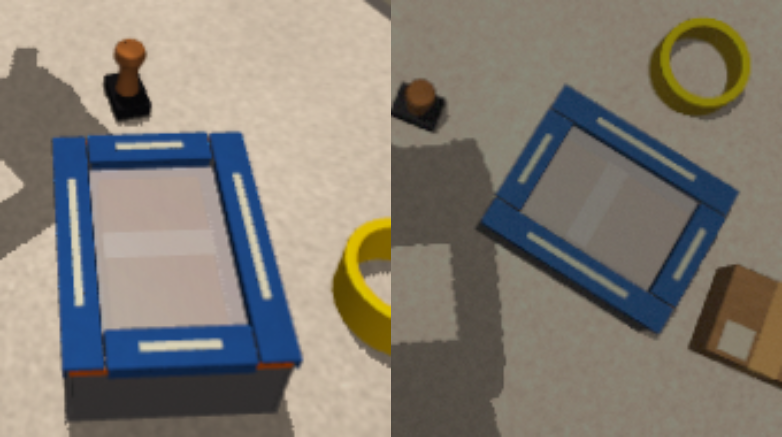

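Orange is still showing at (87,373) and (275,366), under the ends of the two long sections. I'll measure each section's height by triangulating its white line, and enlarge the front.

```bash
python3 - <<'E'
from h import *
C={n:camera(n) for n in("top","side")}
c0=np.array([525,-173]);a=np.radians(-28);X=np.array([np.cos(a),np.sin(a)]);Y=np.array([-X[1],X[0]])
old={n:cv2.imread(f"pics/{n}0.png")[:,:,::-1] for n in C}
def proj(c,P):
    T=np.linalg.inv(c["cam_to_world"]);q=T[:3,:3]@P+T[:3,3];u=q[:2]/q[2];u=u*(1+c["k1"]*(u@u));K=np.array(c["intrinsics"])
    return K[:2,:2]@u+K[:2,2]
for lab in("old","new"):
  for s,l in dict(near=(-66,0),far=(66,0),left=(0,86),right=(0,-86)).items():
    rays=[]
    for n,c in C.items():
        im=old[n] if lab=="old" else c["img"]
        pc=proj(c,np.r_[(c0+l[0]*X+l[1]*Y)/1000,.088])
        m=(im.min(2)>110).astype(np.uint8)
        k,lb,st,ce=cv2.connectedComponentsWithStats(m)
        j=[i for i in range(1,k) if 10<st[i,4]<400];i=min(j,key=lambda i:np.hypot(*(ce[i]-pc)))
        rays.append(ray(c,ce[i])+(st[i,4],))
    o1,d1,n1=rays[0];o2,d2,n2=rays[1]
    t=np.linalg.lstsq(np.c_[d1,-d2],o2-o1,rcond=None)[0];p,q=o1+t[0]*d1,o2+t[1]*d2
    print(lab,s,np.round((p+q)*500,1),"gap",round(np.linalg.norm(p-q)*1000,1),n1,n2)
c=C["side"];f=lambda im:cv2.resize(im[320:385,305:435,::-1],None,fx=4.5,fy=4.5,interpolation=cv2.INTER_NEAREST)
cv2.imwrite("pics/f.png",np.vstack([f(old["side"]),f(c["img"])]))
E
```

```text
Traceback (most recent call last):
ValueError: min() iterable argument is empty
```

```bash
cat > m.py <<'E'
from h import *
C={n:camera(n) for n in("top","side")}
c0=np.array([525,-173]);a=np.radians(-28);X=np.array([np.cos(a),np.sin(a)]);Y=np.array([-X[1],X[0]])
old={n:cv2.imread(f"pics/{n}0.png")[:,:,::-1] for n in C}
def proj(c,P):
    T=np.linalg.inv(c["cam_to_world"]);q=T[:3,:3]@P+T[:3,3];u=q[:2]/q[2];u=u*(1+c["k1"]*(u@u));K=np.array(c["intrinsics"])
    return K[:2,:2]@u+K[:2,2]
for lab in("old","new"):
  for s,l in dict(near=(-66,0),far=(66,0),left=(0,86),right=(0,-86)).items():
    rays=[]
    for n,c in C.items():
        im=old[n] if lab=="old" else c["img"]
        P=[np.r_[(c0+(l[0]+u)*X+(l[1]+v)*Y)/1000,.088] for u,v in ((-1,-1),(1,-1),(1,1),(-1,1)) for u,v in [((u*11),(v*65)) if l[0] else ((u*45),(v*11))]]
        poly=np.zeros(im.shape[:2],np.uint8);cv2.fillPoly(poly,[np.round([proj(c,p) for p in P]).astype(np.int32)],1)
        w=np.where(poly>0,np.clip(im[:,:,0].astype(float)-30,0,None)*1.0,0);ys,xs=np.mgrid[:400,:640]
        rays.append(ray(c,[(w*xs).sum()/w.sum(),(w*ys).sum()/w.sum()]))
    (o1,d1),(o2,d2)=rays
    t=np.linalg.lstsq(np.c_[d1,-d2],o2-o1,rcond=None)[0];p,q=o1+t[0]*d1,o2+t[1]*d2
    print(lab,s,np.round((p+q)*500,1),"gap",round(np.linalg.norm(p-q)*1000,1))
c=C["side"];f=lambda im:cv2.resize(im[320:385,305:435,::-1],None,fx=4.5,fy=4.5,interpolation=cv2.INTER_NEAREST)
cv2.imwrite("pics/f.png",np.vstack([f(old["side"]),f(c["img"])]))
E
python3 m.py
```

```text
old near [ 467.5 -144.7   87.7] gap 0.3
old far [ 586.3 -205.7   87.4] gap 1.0
old left [566.  -97.3  94. ] gap 0.9
old right [ 486.4 -249.8   93.9] gap 1.1
new near [ 467.8 -144.5   78. ] gap 0.3
new far [ 586.3 -205.6   78.4] gap 0.9
new left [565.8 -97.1  88.7] gap 2.6
new right [ 485.8 -249.6   87.7] gap 1.0
```

View pics/f.png

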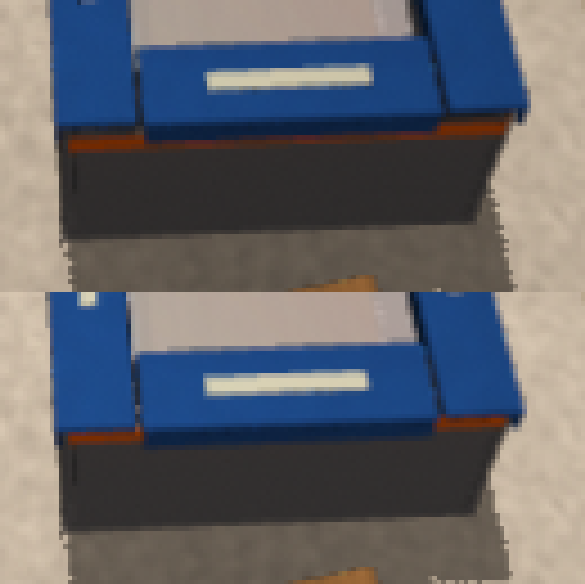

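All four sections dropped: near 9.7 mm, far 9.0 mm, left and right at least 5–6 mm (clipped by the measuring patch). In the picture the right stripe and the near edge fall by the same amount, about 3 px. The orange left at the long sections' ends is a thin residual band. All four presses met a hard stop at 84 mm.

```bash
python3 -c "
from cell import *
print(hand_in())"
```

```text
the job is handed in; nothing more can be done
None
```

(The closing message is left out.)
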